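Hang the vial carrier on the keeper peg

TASK

Hang the blue vial carrier by its hoop on the steel peg of the grey stand, pushed in far enough that the orange drop latch, which the hoop has to lift on its way in, falls shut behind it. Keep the carrier upright with its vials, let go of it so that it hangs still, and leave the green carrier and the beaker where they are.

Things in the scene. Friction and masses are not known exactly. Their poses are not given: they have to be found in the camera images.
- blue_carrier: White vial carrier with blue band, caps and rigid hoop, 0.25 kg. Origin: centre of underside, z up. Block 70 (x) x 60 (y) x 45 mm, caps up to z 62. Hoop in the y-z plane at x = 0, 8 mm thick: straight uprights at y = +-20 (48 mm over outer faces, 32 clear) up to z 106, then shoulders to a flat top bar 22 mm long, z 110 to 118. Grip from above across the uprights. Same after half a turn.
- blue_carrier_eye (a point): Middle of the underside of the blue hoop's top bar (carrier z = 110 mm): the point that rests on the peg. Axes as the carrier's; the hole runs along x and is 48 mm high, from the vial caps to the bar.
- stand: Grey stand fixed to the bench, place and yaw vary. Origin on the bench below the front face of its post, z up. Post 44 mm wide, x = 0 to 16, top at z 172; foot 12 mm high, 120 wide, x = -55 to 115. Level steel peg, 10 mm thick, runs along the stand's -x (roughly to the robot) from the post to x = -130, axis at z 150, top at z 155.
- peg_tip (a point): Centre of the free end of the peg: stand x = -130, y = 0, z = 150 mm. Axes as the stand's.
- keeper (a joint): Orange drop latch over the peg, 12 mm wide, slippery: angle in rad, 0 = shut on its stop, grows when lifted, to 0.9; falls shut by its weight (35 g). Hinge at stand x = -6, z 172 mm. Shut: bar underside z 170; from the nose a 33 degree ramp rises outward to x = -117, z 180. A hoop pushed along the peg to the post, bar 0 to 12 mm above the peg, lifts it 0.1 to 0.25 rad and passes.
- keeper_nose (a point): Lowest point of the latch nose; shut: stand x = -87, y = 0, z = 156.5 mm (1.5 above the peg), inner face x = -84. The hoop is home when its top bar is wholly between the nose and the post: bar middle from about x = -78 to -35 mm, where the carrier's block meets the post; x = -58 is the middle.
- green_carrier: Carrier of the same shape with green band, caps and hoop, on the bench; to be left alone. Origin at the centre of its underside.
- beaker: Open beaker, 70 mm wide, 70 mm high, standing on the bench. Origin at the centre of its underside.
There are look-alikes about, which are no part of the job. What is shaped like the blue_carrier but yellow is not meant.

How it is judged (in metres and radians):
At the end, for the whole second after the job is handed in: The blue hoop's bar rests on the peg (148 to 163 mm above the bench, within 15 mm sideways), 20 to 81 mm from the post, behind the latch nose; latch shut (below 0.05 rad); carrier within 0.25 rad of upright and still (below 0.04 m/s) (x of blue_carrier_eye in the frame of stand between -0.081 and -0.02 m and y of blue_carrier_eye in the frame of stand between -0.015 and 0.015 m and z of blue_carrier_eye in the frame of stand between 0.148 and 0.163 m and value of joint keeper below 0.05 rad and angle between blue_carrier's own z axis and vertical below 0.25 rad and linear speed of blue_carrier below 0.04 m/s); the robot touches nothing.
It fails at once if the blue carrier is tipped more than 0.7 rad (40 degrees) (angle between blue_carrier's own z axis and vertical above 0.7 rad).
It fails at once if the green carrier is moved more than 30 mm (distance of green_carrier from where it was at the start of the episode above 0.03 m).
It fails at once if the beaker is moved more than 40 mm (distance of beaker from where it was at the start of the episode above 0.04 m).
It also fails if it takes over 48 s, if anything falls off the work surface, if the arm or the gripper's body presses on something with over 40 N, if the wrist force passes 120 N, or if a joint passes its speed limit or range.

ROBOT

A 6-joint arm with a two-finger parallel gripper is mounted at the origin on the work surface. World frame = base frame: x ahead of the robot, y to its left, z up, the work surface at z = 0. Lengths are in mm, angles in rad, forces in N, time in s.
With the tool pointing down it reaches from about 300 to 775 mm from the base axis. Payload 14.6 kg.
Tool frame: the origin (TCP) lies midway between the tips of the shut fingers; the grasp point (between the pads) lies 19 mm behind it; z points along the fingers, y is the line along which they close (so a half turn about z gives the same grasp; the last joint's range is limited). The gripper opens to 94 mm and grips with 3 to 60 N. Pads are 16 mm wide; open, the fingers measure 119 mm over their backs; the gripper's body (75 mm by 177 mm) begins 78 mm behind the grasp point.
Start: joints at [1.04, 0.3, 1.521, -0, 1.321, -0.067], TCP at [246.038, 491.889, 205.446] pointing down, gripper open.
Joint ranges: [-3.03, 3.03], [-0.79, 2.21], [0.23, 2.52], [-1.04, 4.18], [0, 3.07], [-2.55, 2.55]. Speed limits (rad/s): [2.22, 2.22, 2.57, 3.14, 3.14, 3.14].

INTERFACE

Orientations are given as [roll, pitch, yaw] about the fixed x, y, z axes, in that order (R = Rz(yaw) Ry(pitch) Rx(roll)).
In Python, from cell import manip, camera gives the robot as it stands.
- The arm moves only by the tool move_arm, never from a script. Its arguments are lists of equal length, an entry for each row: "dp": the shift along the world's x, y, z in mm, a list of three; "rotation": the turn, a rotation vector about the world's x, y, z in rad, a list of three; "hand": the opening, from 0 (shut) to 1 (fully open). A call has 1 to 10 rows; each row shifts and turns the commanded pose from where the row before left it; what a row does not reach is not made up. A row lasts 1/8 s, in which the tool goes at most 62.5 mm and 10.7 degrees, less where a joint would pass 70% of its speed; a pose out of reach is approached as far as the arm can. A call with a gripper value outside its range is refused whole. The fingers move at their own pace and stop on an object; "newtons" is the grip in N (left out, the last holds). Time passes only in rows, so rows that do not move let the fingers close. It gives the time, the measured TCP pose, the force, the opening and the grip force at its end, in the units of the state.
- manip.read_state(): the state, without advancing time (a new reading comes with each control period).
- camera(name): name is "scene" or "top" or "wrist"; returns a dict with "image" (384x512x3 uint8, red, green, blue), "fx", "fy", "cx", "cy" (pixels), "R" (3x3) and "t" (3): a world point X has camera coordinates R X + t; the wrist camera has in their place "mount" (4x4, takes a point from camera to tool coordinates, whose origin is the TCP and whose axes are the flange's). Camera axes: x right, y down, z forward; pixel columns grow to the right and rows downward; lengths in mm; the calibration is good to about 2 mm. A picture is of the moment at which its call begins: read the wrist's pose just before it. There is no depth.
- manip.sign_off(): hands the job in; it is judged then, once.
The state is a dict: "clock": time; "joints": joint angles; "qd": joint speeds; "effort": joint torques, N m; "eef_pos": TCP position; "eef_rot": TCP orientation; "wrist_force": force on the tool from outside, world axes, zero at the start; "moment": the same for the moment, N m; "finger_gap": finger opening in mm; "finger_force": force on a finger pad.
Only numpy, scipy, OpenCV 4.12 (cv2) and the standard library are available. Lean on these libraries where they do the work, as an engineer would, in place of code of your own. Each camera call takes 0.05 s, during which the arm holds its last target. There are 200 camera calls.

## Working session

There is one attempt and no reset: what is moved stays moved. The work goes in short steps, Python scripts to look and compute and a tool call to move; the robot and the scene stay as the last step left them, time stands still between calls to the robot, and variables do not carry over. Pictures are saved under pics/ and viewed, at most 10 in all, crops included, and the job is handed in when it is done.

Besides the shell and the picture viewer there is one more tool, called as name(argument=value, ...) on one line, values as JSON. move_arm: Moves the arm, as the interface text tells. Its arguments: {"type":"object","properties":{"dp":{"type":"array","items":{"type":"array","items":{"type":"number"}}},"rotation":{"type":"array","items":{"type":"array","items":{"type":"number"}}},"hand":{"type":"array","items":{"type":"number"}},"newtons":{"type":"number"}},"required":["dp","rotation","hand"]}

```bash
mkdir -p pics; cat > h.py <<'E'
import numpy as np, cv2
from cell import manip, camera
def save(n,im): cv2.imwrite('pics/'+n,cv2.cvtColor(im,cv2.COLOR_RGB2BGR))
def cam(name):
    s=manip.read_state(); c=camera(name)
    if 'R' not in c or name=='wrist':
        from scipy.spatial.transform import Rotation as Ro
        T=np.eye(4);T[:3,:3]=Ro.from_euler('xyz',s['eef_rot']).as_matrix();T[:3,3]=s['eef_pos']
        W=T@np.array(c['mount']);c['R']=W[:3,:3].T;c['t']=-c['R']@W[:3,3]
    c['R']=np.array(c['R']);c['t']=np.array(c['t']).ravel();return c
def ray(c,u,v):
    d=c['R'].T@np.array([(u-c['cx'])/c['fx'],(v-c['cy'])/c['fy'],1]);return -c['R'].T@c['t'],d/np.linalg.norm(d)
def plane(c,u,v,z):
    o,d=ray(c,u,v);return o+d*(z-o[2])/d[2]
def proj(c,X):
    p=c['R']@np.array(X,float)+c['t'];return np.array([c['fx']*p[0]/p[2]+c['cx'],c['fy']*p[1]/p[2]+c['cy']])
def tri(c1,p1,c2,p2):
    o1,d1=ray(c1,*p1);o2,d2=ray(c2,*p2)
    a=np.linalg.lstsq(np.stack([d1,-d2],1),o2-o1,rcond=None)[0]
    A,B=o1+a[0]*d1,o2+a[1]*d2;return (A+B)/2,np.linalg.norm(A-B)
def mask(im,lo,hi):
    return cv2.inRange(cv2.cvtColor(im,cv2.COLOR_RGB2HSV),lo,hi)
E
python3 - <<'E'
from h import *
a=cam('scene');b=cam('top')
save('a.png',a['image']);save('b.png',b['image'])
print(manip.read_state())
for c in (a,b): print(c['fx'],c['cx'],c['cy'],-c['R'].T@c['t'])
save('ab.png',cv2.resize(np.vstack([a['image'],b['image']]),(400,600)))
E
```

```text
{'clock': 0.1, 'joints': array([ 1.04042117e+00,  3.00388564e-01,  1.52152205e+00,  1.27522017e-06,
        1.32071073e+00, -6.65929488e-02]), 'qd': array([-1.81419802e-03, -5.98742109e-04, -2.56293007e-03,  6.76154277e-05,
       -1.65026587e-03,  9.38938429e-04]), 'effort': array([ 1.00490135e-03, -5.32636678e+01, -3.53284228e+01,  7.09594740e-02,
        2.34415079e-02, -1.11057741e-04]), 'eef_pos': array([245.91092725, 491.69503005, 204.95657648]), 'eef_rot': array([-3.14056633e+00, -6.96854049e-05,  2.67781010e+00]), 'wrist_force': array([ 0.15718184, -1.16507019,  1.19403834]), 'moment': array([0.03819457, 0.02459449, 0.01274926]), 'finger_force': 0.0, 'finger_gap': 93.83099613193104}
435.75944409565113 257.9815105927803 185.78100965601644 [ 987.46697324 -283.41404042 1000.09370238]
384.51006069685235 255.8886540746709 194.64918044763627 [502.3816072  130.11482197 968.96178447]
```

View pics/a.png

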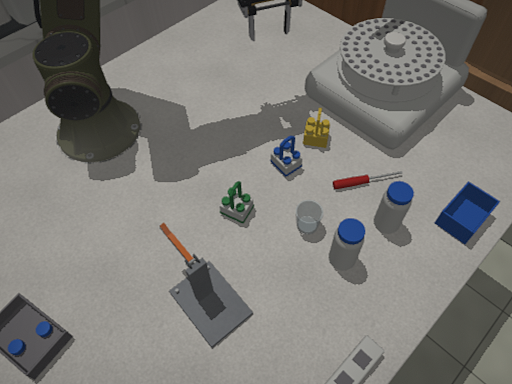

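View pics/b.png

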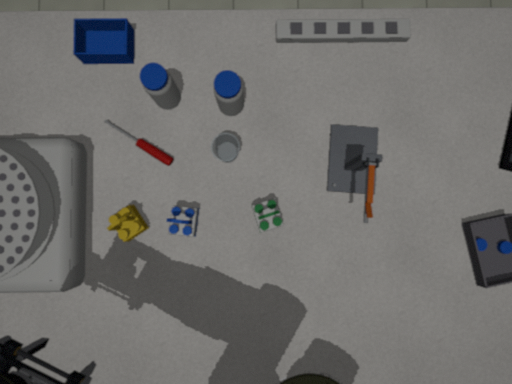

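The blue-hooped carrier is at scene (287,158), top (182,220). The others are the yellow look-alike at top (127,222), green at (268,213), the beaker at (227,147) and other blue-topped items (bottles, tray, box), which lack the white block and hoop. The stand is at top (353,158), with the orange latch at (370,190). Next I'll confirm with a crop and measure.

```bash
cat > m.py <<'E'
from h import *
a=cam('scene');b=cam('top')
A=a['image'];B=b['image']
k=lambda im,x,y,w,h,f:cv2.resize(im[y:y+h,x:x+w],None,fx=f,fy=f,interpolation=cv2.INTER_CUBIC)
save('crop.png',np.hstack([np.vstack([k(A,255,130,65,50,6),k(B,150,195,65,50,6)]),np.vstack([k(A,155,215,65,50,6),k(B,325,145,65,50,6)])*1]))
save('crop2.png',np.hstack([k(A,150,215,110,140,4),k(B,320,115,70,140,4)]))
for n,c in(('scene',a),('top',b)):
  for col,lo,hi in(('blue',(105,120,60),(130,255,255)),('orange',(5,150,100),(17,255,255)),('green',(55,100,40),(85,255,255))):
    m=mask(c['image'],lo,hi);N,L,S,C=cv2.connectedComponentsWithStats(m)
    for i in range(1,N):
      if S[i,4]>6: print(n,col,S[i],C[i].round(1),plane(c,*C[i],60).round())
E
python3 m.py
```

```text
scene blue [274 136  26  28 314] [286.7 149.6] [496. 307.  60.]
scene blue [271 160  31  16  44] [286.  169.4] [541. 256.  60.]
scene blue [387 181  26  24 472] [399.7 192.8] [801. 406.  60.]
scene blue [ 435  182   64   62 2039] [466.3 212.2] [952. 474.  60.]
scene blue [338 219  27  25 544] [350.9 231. ] [781. 230.  60.]
scene blue [ 36 321  16  16 184] [ 43.3 328.7] [ 460. -421.   60.]
scene blue [  8 339  17  16 197] [ 15.6 346.8] [ 453. -481.   60.]
scene orange [160 224  33  37 237] [175.9 242.2] [501. -90.  60.]
scene green [222 182  28  27 255] [234.7 195.2] [503. 102.  60.]
scene green [236 204   8   8  51] [239.8 207.4] [540.  86.  60.]
scene green [221 212  23  11  23] [232.  217.5] [547.  52.  60.]
top blue [  74   19   59   45 2087] [103.7  40.7] [939. 489.  60.]
top blue [140  63  28  27 574] [153.4  76.2] [849. 368.  60.]
top blue [214  71  27  27 571] [227.1  83.8] [829. 191.  60.]
top blue [172 207   9   9  57] [175.9 210.7] [525. 313.  60.]
top blue [185 208   9   9  58] [189.2 212.2] [521. 282.  60.]
top blue [167 219  23   5  61] [177.9 220.9] [500. 309.  60.]
top blue [169 225   9   8  58] [173.3 228.5] [483. 319.  60.]
top blue [183 226   8   9  58] [186.7 230.1] [479. 288.  60.]
top blue [476 238  11  13 112] [481.2 243.9] [ 438. -405.   60.]
top blue [500 241  12  13 136] [505.6 247.2] [ 430. -463.   60.]
top orange [367 166   8  51 245] [370.1 189. ] [ 571. -147.   60.]
top green [268 200   8   8  50] [271.4 203.7] [539.  88.  60.]
top green [255 205   8   8  51] [258.4 208.2] [528. 119.  60.]
top green [259 211  20   8  38] [268.4 214.4] [513.  95.  60.]
top green [273 217   9   9  53] [276.9 220.8] [498.  76.  60.]
top green [260 221   8   9  51] [263.8 225.2] [488. 106.  60.]
```

View pics/crop.png

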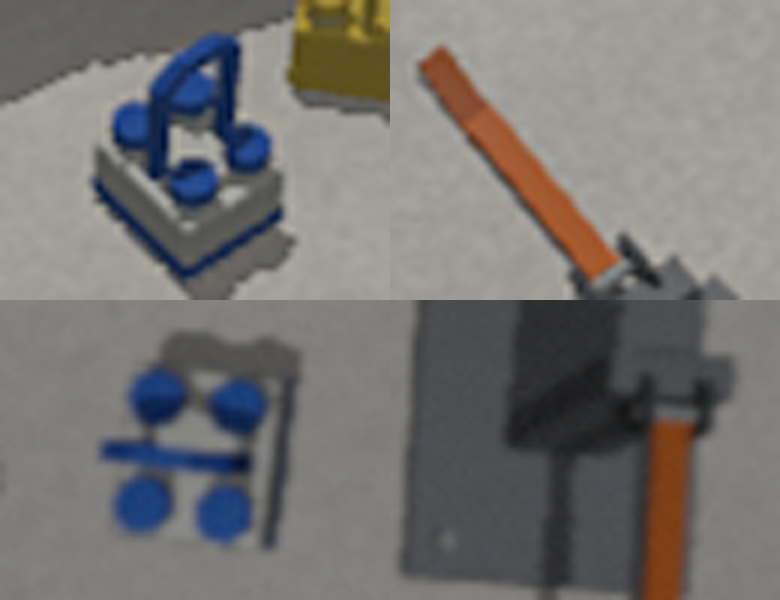

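View pics/crop2.png

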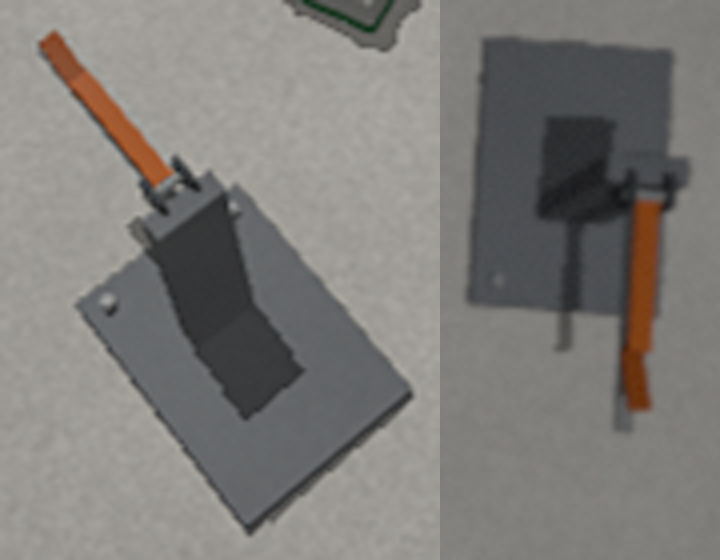

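The crop shows the white block with blue band, caps and hoop, so this is the carrier meant. The stand's foot corners, latch and peg tip are readable. Now turning them into positions.

```bash
python3 - <<'E'
from h import *
a=cam('scene');b=cam('top')
for n,p,q in(('ramp end',(162.5,225),(370,217)),('bend',(169.5,235),(369,202.5)),('inner',(190,260.5),(372,165.5))):
  X,e=tri(a,p,b,q);print(n,X.round(1),round(e,1))
c=[plane(b,u,v,12)[:2] for u,v in((331.2,124.5),(378,127.5),(327,190.5))]
print('foot top cam',np.round(c,1))
A=lambda x,y:plane(a,150+x/4,215+y/4,12)[:2]
c2=[A(80,303),A(246,527),A(411,392)];print('foot scene cam',np.round(c2,1)) # front-L?, back..
print('peg tip',plane(b,365.5,222.3,155).round(1))
caps=[plane(b,*p,62)[:2] for p in((175.9,210.7),(189.2,212.2),(173.3,228.5),(186.7,230.1))]
print('carrier',np.mean(caps,0).round(1),np.round(caps,1))
v=caps[0]+caps[1]-caps[2]-caps[3];print('yaw',np.arctan2(v[1],v[0]))
m=mask(b['image'],(5,150,100),(17,255,255))
E
```

```text
ramp end [ 505.4 -108.8  174. ] 3.7
bend [ 534.3 -110.9  168.8] 0.5
inner [ 611.9 -118.7  170.4] 0.2
foot top cam [[ 738.9  -68.2]
 [ 730.  -186.3]
 [ 571.9  -53.7]]
foot scene cam [[ 566.4 -170.6]
 [ 732.1 -186.4]
 [ 743.1  -70. ]]
peg tip [ 493.2 -106.2  155. ]
carrier [501.6 300.5] [[524.4 313.2]
 [520.6 281.9]
 [482.8 319.2]
 [478.6 287.8]]
yaw -0.14125805306407835
```

move_arm(dp=[[32,-24,0],[32,-24,0],[32,-24,0],[32,-24,0],[32,-24,0],[32,-24,0],[32,-24,0],[32,-24,0],[0,0,0],[0,0,0]], rotation=[[0,0,0.04],[0,0,0.04],[0,0,0.04],[0,0,0.04],[0,0,0.04],[0,0,0.04],[0,0,0.04],[0,0,0.04],[0,0,0],[0,0,0]], hand=[1,1,1,1,1,1,1,1,1,1], newtons=25)

```text
clock: 1.55
eef_pos: [501.6, 300.2, 205.3]
eef_rot: [-3.142, -0.0, 2.997]
wrist_force: [0.3, -0.4, 0.4]
finger_gap: 93.9
finger_force: 0.0
```

```bash
cat > w.py <<'E'
from h import *
c=cam('wrist');save('w1.png',c['image'])
s=manip.read_state();print(s['eef_pos'].round(1),s['eef_rot'].round(3),s['joints'].round(2))
m=mask(c['image'],(105,120,60),(130,255,255));N,L,S,C=cv2.connectedComponentsWithStats(m)
for i in range(1,N):
  if S[i,4]>60: print(S[i],C[i].round(1),plane(c,*C[i],62).round(1),plane(c,*C[i],118).round(1))
E
python3 w.py
```

```text
[501.3 300.5 205.4] [-3.142 -0.     2.998] [ 0.48  0.38  1.42  0.    1.35 -0.95]
[232 149  20  21 318] [241.5 158.9] [478.6 289.8  62. ] [469.2 293.8 118. ]
[261 149  20  20 316] [270.2 158.5] [482.7 321.2  62. ] [472.6 319.7 118. ]
[232 172  50  33 957] [256.4 190.5] [516.7 300.9  62. ] [500.7 302.9 118. ]
```

View pics/w1.png

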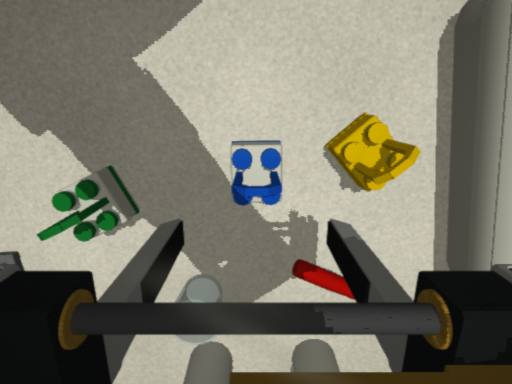

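The wrist view shows the blue carrier centred at about (256,175), hoop across the closing line, matching the earlier estimate to 2 mm. Descending and gripping.

move_arm(dp=[[0,1,-30],[0,0,-30],[0,0,-30],[0,0,-28],[0,0,-16],[0,0,0],[0,0,0],[0,0,0],[0,0,0],[0,0,0]], rotation=[[0,0,0],[0,0,0],[0,0,0],[0,0,0],[0,0,0],[0,0,0],[0,0,0],[0,0,0],[0,0,0],[0,0,0]], hand=[1,1,1,1,1,1,0,0,0,0], newtons=25)

```text
clock: 2.85
eef_pos: [502.1, 300.9, 71.7]
eef_rot: [3.141, 0.0, 2.998]
wrist_force: [-0.2, -0.7, -0.6]
finger_gap: 57.3
finger_force: 0.0
```

move_arm(dp=[[0,0,0],[0,0,0],[0,0,0],[0,0,0]], rotation=[[0,0,0],[0,0,0],[0,0,0],[0,0,0]], hand=[0,0,0,0])

```text
clock: 3.35
eef_pos: [502.1, 300.9, 71.5]
eef_rot: [3.141, 0.0, 2.998]
wrist_force: [-0.6, 0.6, 1.3]
finger_gap: 47.7
finger_force: 25.0
```

move_arm(dp=[[0,0,10],[0,0,20],[0,0,20],[-10,0,0],[-30,0,0],[-35,-5,0],[-35,-15,0],[-22,-30,0],[0,-40,0],[0,-40,0]], rotation=[[0,0,0],[0,0,0],[0,0,0],[0,0,0],[0,0,0],[0,0,0],[0,0,0.01],[0,0,0.01],[0,0,0.01],[0,0,0.01]], hand=[0,0,0,0,0,0,0,0,0,0])

```text
clock: 4.6
eef_pos: [368.7, 169.8, 120.8]
eef_rot: [-3.141, -0.001, 3.039]
wrist_force: [-0.1, 0.6, -2.1]
finger_gap: 47.5
finger_force: 25.0
```

move_arm(dp=[[0,-40,0],[0,-40,0],[0,-40,0],[0,-40,0],[0,-40,0],[0,-35,0],[10,-25,0],[20,-12,0],[10,0,0],[0,0,0]], rotation=[[0,0,0.01],[0,0,0],[0,0,0],[0,0,0],[0,0,0],[0,0,0],[0,0,0],[0,0,0],[0,0,0],[0,0,0]], hand=[0,0,0,0,0,0,0,0,0,0])

```text
clock: 5.85
eef_pos: [409.6, -100.3, 120.9]
eef_rot: [3.141, -0.001, 3.048]
wrist_force: [-0.4, 0.9, -3.0]
finger_gap: 47.8
finger_force: 25.0
```

```bash
cat > v.py <<'E'
from h import *
s=manip.read_state();print(s['eef_pos'].round(1),s['eef_rot'].round(3),s['finger_gap'],s['wrist_force'].round(1))
c=cam('wrist');a=cam('scene');b=cam('top')
e=np.array(s['eef_pos']);print('eye px scene',proj(a,e+[0,0,38.5]).round(),'top',proj(b,e+[0,0,46.5]).round())
for k in(a,b,c): print('tip px',proj(k,(493.2,-105.9,155)).round(1),'post',proj(k,(622.8,-117.4,155)).round(1))
sc=cv2.resize(a['image'][170:330,110:290],(400,356));tp=cv2.resize(b['image'][110:270,300:460],(356,356))
w=cv2.resize(c['image'],(325,244));o=np.zeros((600,756,3),np.uint8);o[:356,:400]=sc;o[:356,400:]=tp;o[356:,:325]=w;save('v.png',o)
E
python3 v.py
```

```text
[ 409.6 -100.3  120.9] [ 3.141e+00 -1.000e-03  3.048e+00] 47.77594016267333 [-0.4  0.9 -3. ]
eye px scene [140. 200.] top [366. 263.]
tip px [160.9 225. ] post [194.8 266.6]
tip px [365.4 222.3] post [369.  161.4]
tip px [256.7 376.2] post [257.2 515.1]
```

View pics/v.png

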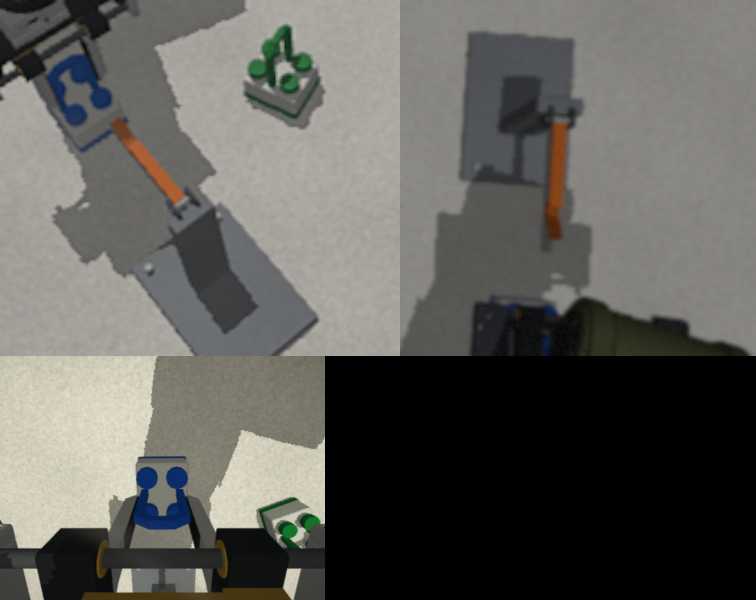

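The carrier is upright in the grip in front of the peg, with the peg tip at crop (125,125) directly ahead. I'll thread it slowly, watching forces.

move_arm(dp=[[5,2,1],[15,-1,0],[20,-2,0],[20,-2,0],[15,-1,0],[10,-1,0],[10,-1,0],[0,0,0]], rotation=[[0,0,0],[0,0,0],[0,0,0],[0,0,0],[0,0,0],[0,0,0],[0,0,0],[0,0,0]], hand=[0,0,0,0,0,0,0,0])

```text
clock: 7.0
eef_pos: [505.4, -107.1, 122.3]
eef_rot: [3.142, -0.0, 3.048]
wrist_force: [0.0, 0.0, -3.7]
finger_gap: 48.1
finger_force: 25.0
```

```bash
sed -i "s/'v.png'/'v2.png'/" v.py; python3 v.py
```

```text
[ 505.4 -107.1  122.3] [ 3.142 -0.     3.048] 48.057731630394755 [ 0.   0.  -3.7]
eye px scene [163. 227.] top [368. 216.]
tip px [160.9 225. ] post [194.8 266.6]
tip px [365.4 222.3] post [369.  161.4]
tip px [252.8 232.5] post [254.3 415.3]
```

View pics/v2.png

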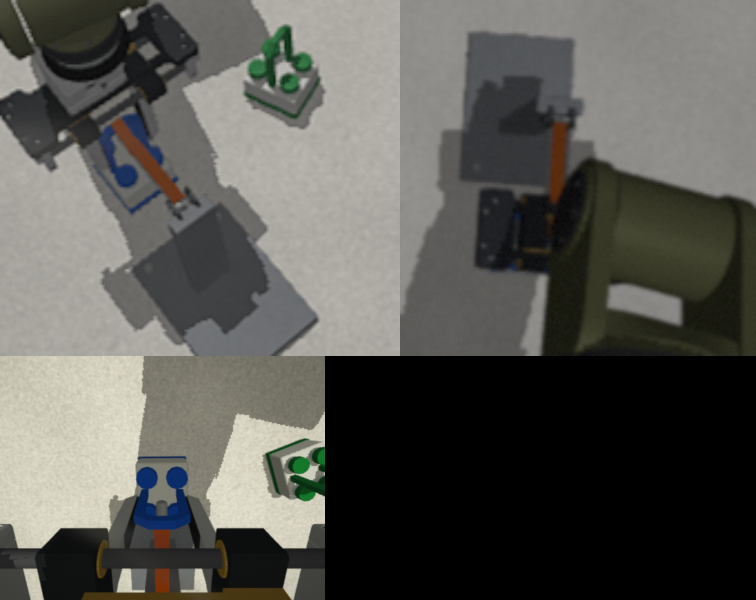

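The wrist crop shows the peg tip inside the hoop, centred at (162,508), and no contact force. Pushing through the latch.

move_arm(dp=[[10,-1,0],[10,-1,0],[10,-1,0],[10,-1,0],[10,-1,0],[10,0,0],[2,0,0],[0,0,0],[0,0,0]], rotation=[[0,0,0],[0,0,0],[0,0,0],[0,0,0],[0,0,0],[0,0,0],[0,0,0],[0,0,0],[0,0,0]], hand=[0,0,0,0,0,0,0,0,0])

```text
clock: 8.28
eef_pos: [566.9, -112.1, 122.5]
eef_rot: [3.142, -0.0, 3.048]
wrist_force: [0.1, -0.4, -2.9]
finger_gap: 47.9
finger_force: 25.0
```

```bash
sed -i "s/'v2.png'/'v3.png'/" v.py; python3 v.py
```

```text
[ 566.9 -112.1  122.5] [ 3.142 -0.     3.048] 47.90832231179902 [ 0.1 -0.4 -2.9]
eye px scene [179. 247.] top [369. 187.]
tip px [160.9 225. ] post [194.8 266.6]
tip px [365.4 222.3] post [369.  161.4]
tip px [250.8 113.9] post [252.9 337.6]
```

View pics/v3.png

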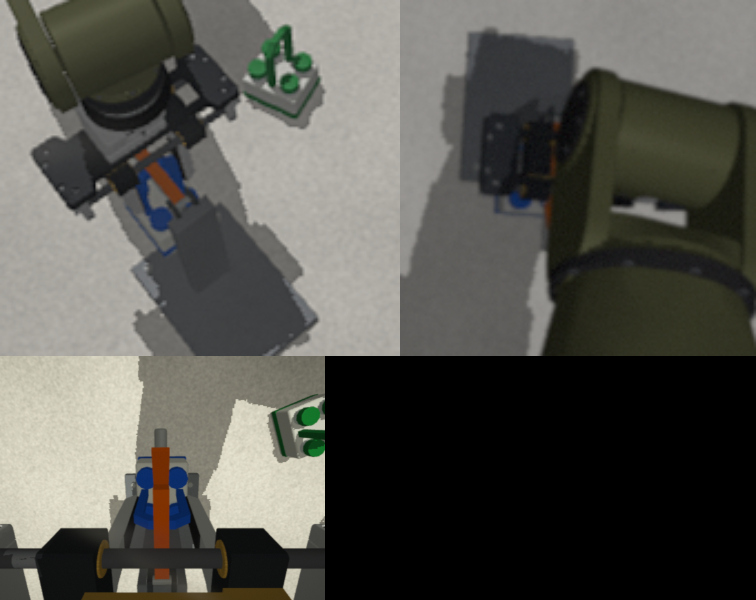

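The latch lies over the hoop bar: its nose bend at (162,487) is outward of the bar at (162,518). Lowering onto the peg, then releasing.

move_arm(dp=[[0,0,-2],[0,0,-2],[0,0,-1],[0,0,0]], rotation=[[0,0,0],[0,0,0],[0,0,0],[0,0,0]], hand=[0,0,0,0])

```text
clock: 8.93
eef_pos: [567.0, -112.1, 117.3]
eef_rot: [3.142, -0.0, 3.048]
wrist_force: [-0.4, -0.3, -3.6]
finger_gap: 47.8
finger_force: 25.0
```

move_arm(dp=[[0,0,-1],[0,0,-1],[0,0,0]], rotation=[[0,0,0],[0,0,0],[0,0,0]], hand=[0,0,0])

```text
clock: 9.3
eef_pos: [567.2, -112.2, 116.1]
eef_rot: [-3.141, 0.001, 3.048]
wrist_force: [-3.8, 0.1, 4.0]
finger_gap: 47.6
finger_force: 25.0
```

Resting on the peg (force +4 N). Opening.

move_arm(dp=[[0,0,0],[0,0,0],[0,0,0],[0,0,0],[0,0,0],[0,0,0],[0,0,0],[0,0,0]], rotation=[[0,0,0],[0,0,0],[0,0,0],[0,0,0],[0,0,0],[0,0,0],[0,0,0],[0,0,0]], hand=[0.6,0.7,0.8,0.9,0.9,0.9,0.9,0.9])

```text
clock: 10.3
eef_pos: [567.1, -112.1, 115.5]
eef_rot: [-3.142, 0.0, 3.048]
wrist_force: [0.4, 0.6, -0.1]
finger_gap: 84.4
finger_force: 0.0
```

move_arm(dp=[[0,0,5],[0,0,15],[0,0,25],[0,0,30],[0,0,30],[0,0,30],[-30,0,20],[-40,0,0],[-40,0,0],[-40,0,0]], rotation=[[0,0,0],[0,0,0],[0,0,0],[0,0,0],[0,0,0],[0,0,0],[0,0,0],[0,0,0],[0,0,0],[0,0,0]], hand=[0.9,0.9,0.9,0.9,0.9,0.9,0.9,0.9,0.9,0.9])

```text
clock: 11.55
eef_pos: [415.7, -112.0, 271.5]
eef_rot: [-3.141, 0.001, 3.048]
wrist_force: [0.1, 0.8, 0.7]
finger_gap: 84.7
finger_force: 0.0
```

move_arm(dp=[[-40,0,0],[-30,0,0],[0,0,0],[0,0,0],[0,0,0],[0,0,0],[0,0,0],[0,0,0]], rotation=[[0,0,0],[0,0,0],[0,0,0],[0,0,0],[0,0,0],[0,0,0],[0,0,0],[0,0,0]], hand=[0.9,0.9,0.9,0.9,0.9,0.9,0.9,0.9])

```text
clock: 12.55
eef_pos: [347.1, -112.1, 270.4]
eef_rot: [3.142, -0.0, 3.048]
wrist_force: [0.3, 0.4, 0.5]
finger_gap: 84.7
finger_force: 0.0
```

```bash
sed -i "s/'v3.png'/'v4.png'/" v.py; python3 v.py; python3 - <<'E'
from h import *
a=cam('scene');f=a['image'].copy();import time
a2=cam('scene');print(np.abs(f.astype(int)-a2['image'])[215:330,140:270].mean())
m=mask(f,(5,150,100),(17,255,255));ys,xs=np.nonzero(m);print('orange',len(xs),xs.mean(),ys.mean(),xs.min(),ys.min())
E
```

```text
[ 347.1 -112.1  270.4] [ 3.142 -0.     3.048] 84.65890287649216 [0.3 0.4 0.5]
eye px scene [100. 146.] top [400. 311.]
tip px [160.9 225. ] post [194.8 266.6]
tip px [365.4 222.3] post [369.  161.4]
tip px [271.1 304.5] post [270.1 391.3]
0.5583946488294315
orange 233 176.27467811158797 242.67381974248926 161 223
```

View pics/v4.png

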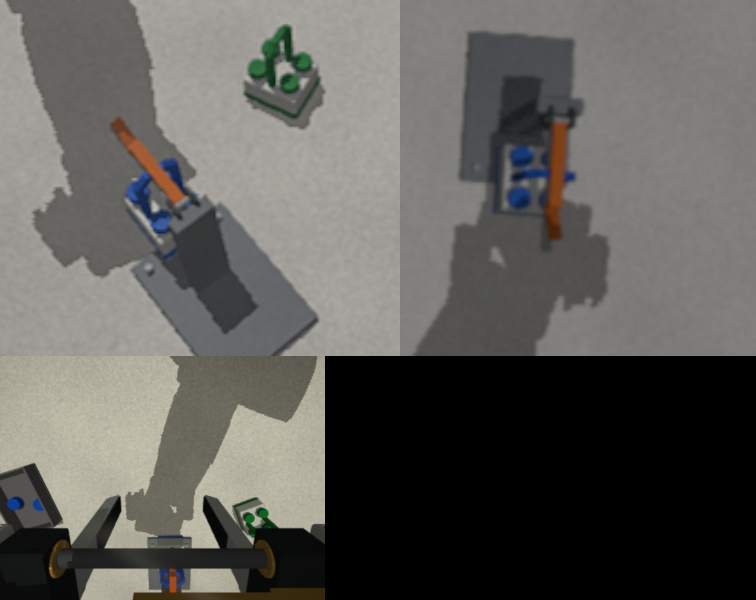

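The carrier hangs still on the peg behind the nose: the top crop shows the hoop bar at (555,176) and the nose bend at about (556,205). The latch is back at its starting pixels (176,242), so it is shut.

```bash
python3 -c "
from cell import manip
print(manip.sign_off())"
```

```text
the job is handed in; nothing more can be done
None
```

The blue carrier hangs still and upright on the peg with the latch shut behind its hoop; the green carrier and beaker were not touched, and the job is handed in (`sign_off()` gave no verdict).

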